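# Prop the burn-in cabinet's door at the third hole of its stay

### The job

The lamp burn-in cabinet is about to run and its sprung door has to stand ajar for ventilation. Take the flat stay bar lying on the roof by its ball knob, push the door open with it, and drop the third hole counted from the door over the pin on the roof, fully home so that the bar lies flat and holds the door, then let go. Ease it on by feel: do not force the bar down on the pin or drag hard against it, and leave the lampholder on the roof, the test lamp and the carton where they are.

Things in the scene. Friction and masses are not known exactly. Their poses are not given: they have to be found in the camera images.
- cabinet: Grey sheet-steel burn-in cabinet, fixed to the bench: 280 mm deep, 340 mm wide, 210 mm high; origin under its centre. x points from its door to its back, y to the door's hinge side, z up. Its roof is clear but for the stay, the slotted plate with the pin, and a loose lampholder.
- plate_centre (a point): Middle of the slotted plate (64 x 36 mm) on the roof, at the level of the home bar's underside, 213 mm above the bench. The upright pin clamped in its slot is 12 mm thick, flat-topped with a 1.5 mm chamfer, and rises 13 mm above this level. The slot runs along the cabinet's x; the pin was set by hand up to 11 mm before or behind this point (not measured), but on the centre line in y. 
- stay_knob (a point): Centre of the black ball knob (26 mm across) on the free end of the stay bar, 232 mm from the stay's pivot and 28 mm above the bar's underside; it stands on a stem, 10 mm clear of the bar. Axes are the bar's: x along the bar from the pivot to the knob, z up from its flat. The bar: flat steel 26 x 5 mm, 261 mm long, 0.2 to 0.3 kg with the knob; it lies flat on the roof at the start, beside the pin.
- stay_hole3 (a point): The third hole of the bar counted from the door, at the level of the bar's underside, 125 mm from the pivot, so 107 mm short of the knob. The bar has five round holes 13.6 mm across, 35 mm apart, at 55, 90, 125, 160 and 195 mm from the pivot. Axes are the bar's.
- stay_pivot (a point): The stay's pivot on the top edge of the door, at the level of the bar's underside, 250 mm from the hinge line; it moves with the door. With the door shut it lies 55 mm in front of the plate's middle.
- door_hinge (a point): The door's upright hinge line, at the same level. Axes turn with the door: -y points from the hinge along the door, -x out of its front.
- door (a joint): Opening angle of the door in rad, 0 shut (so at the start), growing as the free edge swings out towards the robot's side, at most 1.1. A hinge spring pulls it shut with about 0.9 N m plus 1.0 N m per rad (4 to 5 N at the pivot), so it falls shut when nothing holds it. The door is 320 mm wide, 190 mm high, 0.9 kg. With the third hole on the pin it stands at about 0.23 to 0.34.
- stay_swing (a joint): Turn of the bar about the upright pivot, relative to the door, in rad: 0 when it points square to the door towards the cabinet's back, growing as the knob swings towards the hinge side. A light, slightly stiff joint.
- stay_lift (a joint): Lift of the bar about a level rivet at the pivot, in rad: 0 when the bar lies flat at its lowest, growing as the knob is raised, at most 0.9. The rivet is a little stiff; the bar sinks by itself when free, but under the door's pull it can hang on the pin and has to be pressed down.
- lampholder_mid (a point): Centre of a loose white porcelain lampholder, round, 92 mm across and 42 mm high, standing on the roof's back corner; leave it alone.
- test_lamp_mid (a point): A loose white lamp (60 mm across) in a porcelain holder, 126 mm high in all, on the bench to the robot's right of the cabinet; this point is 60 mm above the bench. Leave it alone.
- carton_mid (a point): Centre of a loose lamp carton, 62 x 62 x 116 mm (a flap stands up to 160 mm), on the bench to the left of the cabinet; leave it alone.

How it is judged:
On the way, in this order (a step that is already met when the one before it is completed fails the run):
1. the bar has been lifted off the roof (value of joint stay_lift above 0.06 rad), for 0.1 s.
2. the third hole has gone over the pin (horizontal distance between stay_hole3 and plate_centre below 0.014 m and z of stay_hole3 in the frame of plate_centre below 0.008 m), for 0.2 s.
At the end, for the whole second after the job is handed in: The bar's third hole is on the pin (hole within 14 mm of the plate's middle, as the pin's place in the slot allows), the bar lies flat (lift under 0.03 rad) and holds the door still at its opening (0.20 to 0.38 rad), with the robot clear (horizontal distance between stay_hole3 and plate_centre below 0.014 m and value of joint stay_lift below 0.03 rad and value of joint door between 0.2 and 0.38 rad and not (velocity of joint door above 0.05 rad/s) and not (velocity of joint door below -0.05 rad/s)); the robot touches nothing.
It fails at once if the stay bar is forced on its pin with more than 30 N (contact force between stay_lift and pin above 30 N).
It fails at once if the lampholder on the roof is shifted by more than 15 mm (distance of lampholder_mid from where it was at the start of the episode above 0.015 m).
It fails at once if the test lamp is shifted by more than 15 mm (distance of test_lamp_mid from where it was at the start of the episode above 0.015 m).
It fails at once if the carton is shifted by more than 15 mm (distance of carton_mid from where it was at the start of the episode above 0.015 m).
It also fails if it takes over 61 s, if anything falls off the work surface, if the arm or the gripper's body presses on something with over 40 N, if the wrist force passes 120 N, or if a joint passes its speed limit or range.

### The arm

A 6-joint arm with a two-finger parallel gripper is mounted at the origin on the work surface. World frame = base frame: x ahead of the robot, y to its left, z up, the work surface at z = 0. Lengths are in m, angles in rad, forces in N, time in s.
With the tool pointing down it reaches from about 0.25 to 0.725 m from the base axis. Payload 4 kg.
Tool frame: the origin (TCP) lies between the finger pads; the fingertips stand 17 mm ahead of it and the grasp point (between the pads) lies 2 mm behind it; z points along the fingers, y is the direction in which the jaws open and shut (so a half turn about z gives the same grasp; the last joint's range is limited). The gripper opens to 85 mm and grips with 20 to 120 N. Pads are 22 mm wide; open, the fingers measure 114 mm over their backs; the gripper's body (76 mm by 85 mm) begins 54 mm behind the grasp point. The pads swing forward as they close: fully open they stand 13 mm farther back than shut.
Start: joints at [1.208, 0.241, 0.005, 1.335, 0, 1.571], TCP at [0.177, 0.467, 0.248] pointing down, gripper open.
Joint ranges: [-2.72, 2.72], [-1.05, 1.87], [-1.09, 1.28], [-1.99, 2.15], [-1.42, 1.44], [-3.14, 3.14]. Speed limits (rad/s): [2.79, 2.79, 3.14, 3.14, 3.14, 3.14].

### API

Orientations are given as a unit quaternion [x, y, z, w].
In Python, from workcell import readout, viewer, order gives the robot as it stands. The module is installed in compiled form; this text tells all that it offers.
- The arm moves only by the shell command python3 -m crank 'ROWS'. ROWS is text: rows parted by semicolons, each of 7 numbers parted by spaces: the shift along the tool's x, y, z in m, then the turn, a rotation vector about the tool's x, y, z in rad, then the gripper's target within -1 to 1 (shut at 1, half-way at 0, fully open at -1). A call has 1 to 20 rows; each row shifts and turns the pose as measured when the row begins, along the tool's axes as they then stand; what a row does not reach is not made up. A row lasts 1/12 s, in which the tool goes at most 41.7 mm and 7.16 degrees, less where a joint would pass 70% of its speed; a pose out of reach is approached as far as the arm can. A call with a gripper value outside its range is refused whole. The fingers move at their own pace and stop on an object; the grip force is fixed at half the most. Time passes only in rows, so rows that do not move let the fingers close. It gives the time, the measured TCP pose, the force and the opening at its end, in the units of the state.
- readout.get_obs(): the state, without advancing time (a new reading comes with each control period).
- viewer.camera(name): name is "scene" or "side" or "wrist"; returns the picture (420x560x3 uint8, red, green, blue); there is no depth.
- viewer.calibration(name): a dict with "fx", "fy", "cx", "cy" (pixels), "eye" and "rotation" of the camera in the world. Camera axes: x right, y down, z forward; pixel columns grow to the right and rows downward; lengths in m; the calibration is good to about 2 mm. The wrist camera is an equidistant fisheye: a pixel r from the principal point sees the ray r / f radians off the axis. A picture is of the moment at which its call begins: read the wrist's pose just before it. calibration takes no time and is no camera call; for the wrist camera it gives the pose at the moment of the call.
- order.job_done(): hands the job in, once; it reports no verdict.
The state is a dict: "clock": time; "joint_pos": joint angles; "joint_vel": joint speeds; "tau": joint torques, N m; "eef_pos": TCP position; "tool_rot": TCP orientation; "ft_force": force on the tool from outside, world axes, zero at the start; "ft_torque": the same for the moment, N m; "grip_width": finger opening in m.
Only numpy, scipy, OpenCV 4.12 (cv2) and the standard library are available. Lean on these libraries where they do the work, as an engineer would, in place of code of your own. Each camera call takes 0.05 s, during which the arm holds its last target. There are 200 camera calls.

## Working session

There is one attempt and no reset: what is moved stays moved. The work goes in short steps, Python scripts to look and compute and a shell command to move; the robot and the scene stay as the last step left them, time stands still between calls to the robot, and variables do not carry over. Pictures are saved under pics/ and viewed, about 8 in all and at most 12, crops included, and the job is handed in when it is done.

```bash
mkdir -p pics
python3 - <<'E'
from workcell import readout, viewer
import cv2,numpy as np
o=readout.get_obs();print({k:np.round(v,3).tolist() for k,v in o.items()})
for n in("scene","side","wrist"):
    c=viewer.calibration(n);print(n,{k:np.round(v,4).tolist() for k,v in c.items()})
    cv2.imwrite(f"pics/{n}0.png",viewer.camera(n)[:,:,::-1])
a=[cv2.imread(f"pics/{n}0.png") for n in("scene","side")]
E
```

```text
{'clock': 0.0, 'joint_pos': [1.208, 0.241, 0.004, 1.335, -0.0, 1.571], 'joint_vel': [0.0, -0.001, 0.001, 0.001, 0.003, 0.001], 'tau': [0.001, -37.231, 25.241, 0.017, 0.0, 0.0], 'eef_pos': [0.177, 0.467, 0.247], 'tool_rot': [0.18, 0.984, -0.001, -0.0], 'ft_force': [0.323, 0.276, -0.52], 'ft_torque': [0.012, -0.048, 0.019], 'grip_width': 0.085}
scene {'fx': 433.0483, 'fy': 433.0483, 'cx': 280.9654, 'cy': 204.1064, 'eye': [1.2815, -0.63, 1.1333], 'rotation': [0.8415, 0.387, -0.1555, -0.3433]}
side {'fx': 385.9487, 'fy': 385.9487, 'cx': 285.9168, 'cy': 208.3286, 'eye': [0.3842, -0.7661, 0.7874], 'rotation': [0.8961, -0.0929, 0.0536, -0.4307]}
wrist {'fx': 325.1923, 'fy': 325.1923, 'cx': 279.9663, 'cy': 210.0739, 'eye': [0.0999, 0.497, 0.3727], 'rotation': [0.8122, 0.5604, 0.091, 0.1342]}
```

View pics/scene0.png

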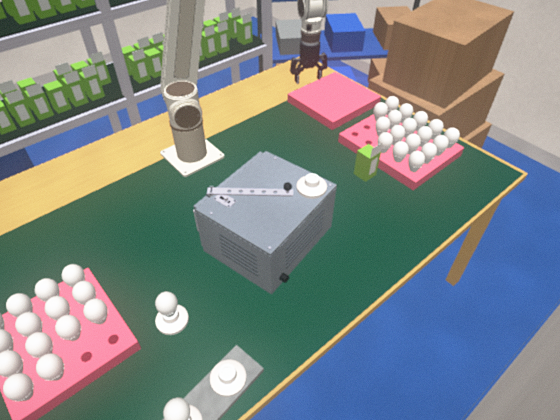

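View pics/side0.png

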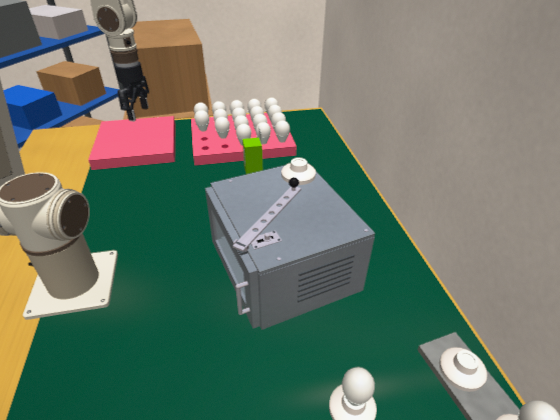

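View pics/wrist0.png

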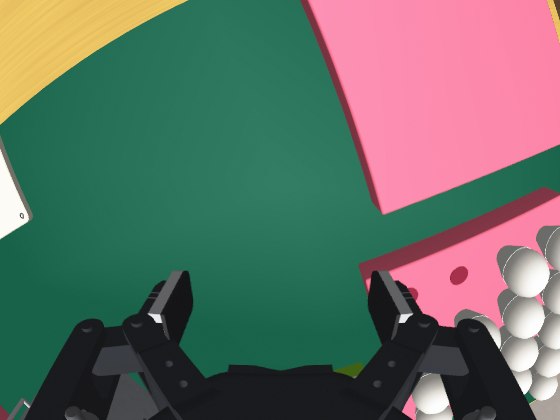

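Scene and side both show the cabinet: the knob is at scene (288,187) and side (294,183), and the pivot end at scene (210,190) and side (240,245). The wrist view doesn't show the cabinet. I'll enlarge the crops for exact pixels.

Run:
```python
import cv2,numpy as np
a=cv2.imread("pics/scene0.png")[140:290,190:340];b=cv2.imread("pics/side0.png")[155:325,200:375]
f=lambda i,s:cv2.resize(i,None,fx=s,fy=s,interpolation=cv2.INTER_CUBIC)
A=f(a,400/150);B=f(b,400/175)
H=max(A.shape[0],B.shape[0]);g=lambda i:cv2.copyMakeBorder(i,0,H-i.shape[0],0,0,0)
cv2.imwrite("pics/crop.png",np.hstack([g(A),g(B)]));print(A.shape,B.shape)
```

```text
(400, 400, 3) (389, 400, 3)
```

View pics/crop.png

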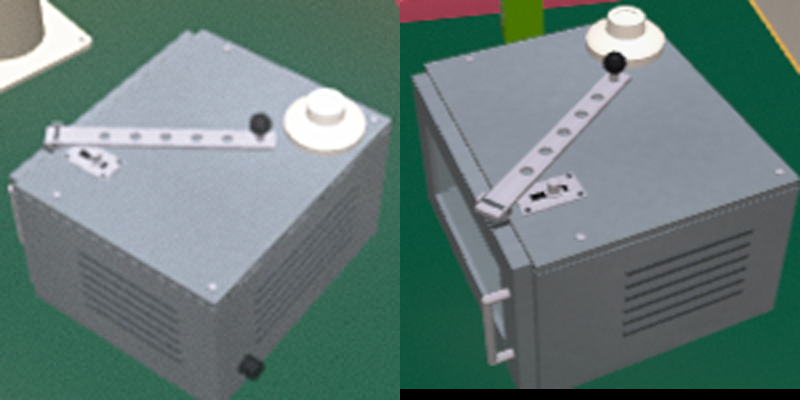

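The crops show the knob at crop (261,124) and (614,63), the five holes, the plate, and the roof corners. Triangulating now.

```bash
cat > h.py <<'E'
import numpy as np
from scipy.spatial.transform import Rotation as R
from workcell import viewer
def ray(n,p,c=None):
    c=c or viewer.calibration(n);d=np.array([(p[0]-c["cx"])/c["fx"],(p[1]-c["cy"])/c["fy"]])
    if n=="wrist":
        r=np.hypot(*d);v=np.r_[np.sin(r)*d/r,np.cos(r)]
    else: v=np.r_[d,1]
    v=R.from_quat(c["rotation"]).apply(v) if np.size(c["rotation"])==4 else np.array(c["rotation"])@v
    return np.array(c["eye"]),v/np.linalg.norm(v)
def tri(rs):
    A=sum(np.eye(3)-np.outer(v,v) for e,v in rs);b=sum((np.eye(3)-np.outer(v,v))@e for e,v in rs)
    x=np.linalg.solve(A,b);return x,[np.linalg.norm(np.cross(x-e,v))*1e3 for e,v in rs]
def plane(r,z): e,v=r;return e+v*(z-e[2])/v[2]
E
python3 - <<'E'
from h import *
P={"knob":((261,124),(614,63)),"pivot":((55,131),(490,206)),"plate":((95,159),(551,191)),
"h1":((105,136),(527,171)),"h2":((135,136),(545,151)),"h3":((166,137),(564,132)),"h4":((197,138),(581,114)),"h5":((228,139),(597,97)),
"holder":((324,98),(626,14)),"scrFR":((56,194),(580,237)),"scrBR":((212,287),(780,172)),"scrFL":((227,47),(470,59)),"cornBR":((215,302),(798,180)),"cornFR":((12,178),(537,270))}
for k,(a,b) in P.items():
    a=np.array(a)*.375+[190,140];b=(np.array(b)-[400,0])*175/400+[200,155]
    r=[ray("scene",a),ray("side",b)];x,e=tri(r)
    print(k,x.round(3),np.round(e,1),"z213:",plane(r[0],.213)[:2].round(3),plane(r[1],.213)[:2].round(3))
E
```

```text
knob [0.58  0.005 0.238] [1.2 1.2] z213: [0.56  0.024] [0.589 0.038]
pivot [ 0.422 -0.169  0.218] [2.4 2.4] z213: [ 0.415 -0.164] [ 0.423 -0.167]
plate [ 0.482 -0.156  0.212] [0.9 0.9] z213: [ 0.482 -0.156] [ 0.482 -0.158]
h1 [ 0.463 -0.128  0.217] [1. 1.] z213: [ 0.459 -0.125] [ 0.464 -0.126]
h2 [ 0.485 -0.102  0.217] [1. 1.] z213: [ 0.481 -0.099] [ 0.486 -0.1  ]
h3 [ 0.509 -0.076  0.217] [1. 1.] z213: [ 0.505 -0.073] [ 0.51  -0.074]
h4 [ 0.533 -0.05   0.216] [0.8 0.8] z213: [ 0.53  -0.047] [ 0.533 -0.048]
h5 [ 0.556 -0.023  0.215] [0.5 0.5] z213: [ 0.554 -0.021] [ 0.556 -0.022]
holder [0.609 0.073 0.256] [1.9 1.9] z213: [0.574 0.11 ] [0.628 0.138]
scrFR [ 0.497 -0.22   0.211] [1. 1.] z213: [ 0.498 -0.22 ] [ 0.497 -0.223]
scrBR [ 0.707 -0.173  0.211] [0.8 0.8] z213: [ 0.708 -0.173] [ 0.706 -0.176]
scrFL [0.429 0.082 0.212] [2.2 2.2] z213: [0.428 0.084] [0.429 0.077]
cornBR [ 0.722 -0.182  0.207] [1.9 1.9] z213: [ 0.725 -0.183] [ 0.719 -0.19 ]
cornFR [ 0.451 -0.248  0.214] [5.1 5.1] z213: [ 0.446 -0.243] [ 0.453 -0.254]
```

Checks:
- **Hole spacing:** 140 mm from hole 1 to hole 5.
- **Knob:** it lands 232 mm along the hole line from the pivot.
- **Pivot to plate:** 57 mm, against 55 mm in the text.
- **Heights:** they agree with the text to within about 5 mm.

The cabinet yaw is about 0.221 rad and the bar heading about 0.846. I'll put the jaws square to the bar, so I rise and turn first.

```bash
python3 -m crank '0 0 -0.012 0 0 -0.12 -1;0 0 -0.012 0 0 -0.12 -1;0 0 -0.012 0 0 -0.12 -1;0 0 -0.012 0 0 -0.12 -1;0 0 -0.012 0 0 -0.12 -1;0 0 -0.012 0 0 -0.12 -1;0 0 -0.012 0 0 -0.12 -1;0 0 -0.012 0 0 -0.12 -1;0 0 -0.012 0 0 -0.12 -1;0 0 -0.012 0 0 -0.12 -1;0 0 0 0 0 0 -1'
cat >> h.py <<'E'
from workcell import readout
def where(g=None,yaw=None):
    o=readout.get_obs();r=R.from_quat(o["tool_rot"]);M=r.as_matrix()
    print("t",round(float(o["clock"]),2),"p",np.round(o["eef_pos"],4),"jawhead",round(np.arctan2(M[1,1],M[0,1]),3),"z",M[:,2].round(3),"F",np.round(o["ft_force"],1),"w",round(float(o["grip_width"]),4),"q",np.round(o["joint_pos"],2))
    if g is not None:
        print("tool shift",(M.T@(np.array(g)-o["eef_pos"])).round(4))
        if yaw is not None:
            c,s=np.cos(yaw),np.sin(yaw);Y=np.array([c,s,0]);Z=np.array([0,0,-1.]);T=np.c_[np.cross(Y,Z),Y,Z]
            print("turn",R.from_matrix(M.T@T).as_rotvec().round(4))
E
python3 -c "
from h import *
where([.58,.005,.345],2.417)"
```

```text
clock: 1.07
eef_pos: [0.1764, 0.4646, 0.3671]
tool_rot: [-0.429, 0.903, -0.006, -0.006]
ft_force: [-0.5, -0.3, -0.4]
grip_width: 0.0854
t 1.07 p [0.1764 0.4646 0.3671] jawhead 2.458 z [-0.006 -0.015 -1.   ] F [-0.5 -0.3 -0.4] w 0.0854 q [ 1.21  0.23  0.3   1.65 -0.    0.32]
tool shift [ 0.1011 -0.603   0.0267]
turn [-0.0054 -0.0152  0.0412]
```

```bash
python3 -m crank '0.0065 -0.038 0.001 0 0 0.003 -1;0.0065 -0.038 0.001 0 0 0.003 -1;0.0065 -0.038 0.001 0 0 0.003 -1;0.0065 -0.038 0.001 0 0 0.003 -1;0.0065 -0.038 0.001 0 0 0.003 -1;0.0065 -0.038 0.001 0 0 0.003 -1;0.0065 -0.038 0.001 0 0 0.003 -1;0.0065 -0.038 0.001 0 0 0.003 -1;0.0065 -0.038 0.001 0 0 0.003 -1;0.0065 -0.038 0.001 0 0 0.003 -1;0.0065 -0.038 0.001 0 0 0.003 -1;0.0065 -0.038 0.001 0 0 0.003 -1;0.0065 -0.038 0.001 0 0 0.003 -1;0.0065 -0.038 0.001 0 0 0.003 -1;0.0065 -0.038 0.001 0 0 0.003 -1;0 0 0 0 0 0 -1;0 0 0 0 0 0 -1'
python3 - <<'E'
from h import *
import cv2
where([.58,.005,.33],2.417)
c=viewer.calibration("wrist");im=viewer.camera("wrist");cv2.imwrite("pics/w1.png",im[:,:,::-1])
import json;json.dump({k:np.array(v).tolist() for k,v in c.items()},open("w1.json","w"))
E
```

```text
clock: 2.48
eef_pos: [0.5502, -0.0077, 0.3357]
tool_rot: [-0.385, 0.923, -0.005, -0.015]
ft_force: [0.1, 0.2, -0.2]
grip_width: 0.0855
t 2.48 p [ 0.5502 -0.0077  0.3357] jawhead 2.361 z [-0.024 -0.021 -0.999] F [ 0.1  0.2 -0.2] w 0.0855 q [-0.    0.35  0.38  1.62 -0.02 -0.79]
tool shift [-0.0301 -0.0123  0.0047]
turn [ 0.0036 -0.032  -0.0556]
```

View pics/w1.png

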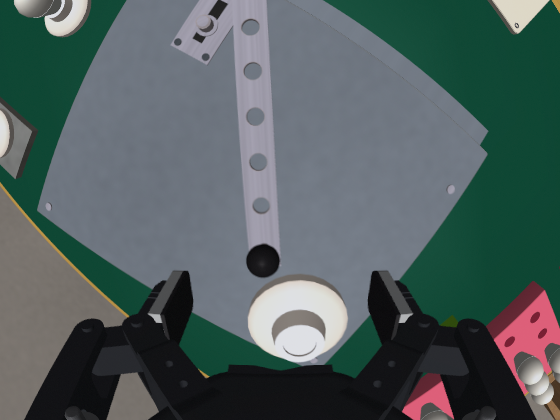

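The wrist view shows the knob at (263,261), hole 5 at (261,206), hole 1 at (250,27), and the pin top near (206,24) in the slot. The lampholder disc is centred near (298,320).

Run:
```python
from h import *
import json,cv2
c=json.load(open("w1.json"))
for n,p,z in [("knob",(263,261),.241),("h5",(261,206),.218),("h4",(258,162),.218),("h3",(255,117),.218),("h2",(252,71),.218),("h1",(250,27),.218),("pintop",(206,22),.226),("scrA",(178,42),.213),("scrB",(206,57),.213),("holderTop",(299,341),.255),("holderdisc",(298,318),.225)]:
    print(n,plane(ray("wrist",p,c),z)[:2].round(4))
print("knob 2-view",tri([ray("wrist",(263,261),c),ray("scene",(287.9,186.5))]),tri([ray("wrist",(263,261),c),ray("side",(293.6,182.6))]))
im=cv2.imread("pics/w1.png")[0:80,150:300];cv2.imwrite("pics/w1c.png",cv2.resize(im,None,fx=5,fy=5,interpolation=cv2.INTER_CUBIC))
```

```text
knob [0.5794 0.0046]
h5 [ 0.555  -0.0228]
h4 [ 0.5317 -0.0489]
h3 [ 0.5089 -0.0746]
h2 [ 0.4857 -0.1009]
h1 [ 0.4624 -0.1268]
pintop [ 0.4823 -0.1519]
scrA [ 0.5079 -0.1621]
scrB [ 0.5018 -0.1359]
holderTop [0.6063 0.0721]
holderdisc [0.6044 0.071 ]
knob 2-view (array([0.58013916, 0.00534446, 0.23905554]), [np.float64(0.11525129515131488), np.float64(0.11525129515119696)]) (array([0.58126376, 0.00632003, 0.23539266]), [np.float64(0.19857195038871706), np.float64(0.19857195038879824)])
```

View pics/w1c.png

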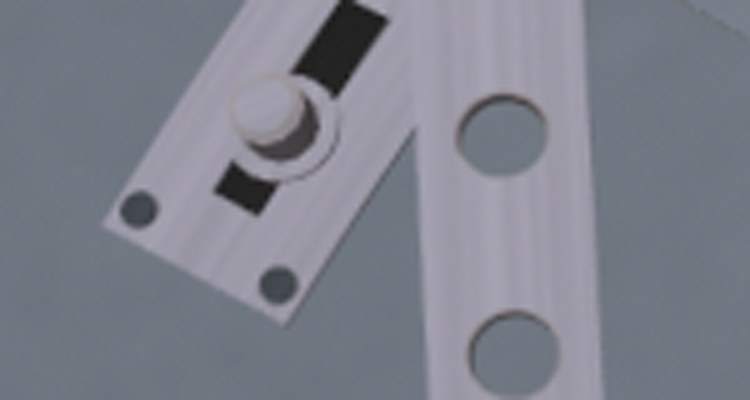

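Pin top at crop (268,108), its collar at (287,127), plate back-edge midpoint at (195,274). That gives the pin's place in the slot.

Run:
```python
from h import *
import json
from scipy.optimize import least_squares
c=json.load(open("w1.json"))
f=lambda a,z:plane(ray("wrist",(a[0]/5+150,a[1]/5),c),z)[:2]
pt=f((268,108),.226);col=f((287,127),.2145)
cA=f((105,222),.213);cB=f((285,325),.213);ed=(cA+cB)/2;n=cB-cA
yaw=np.arctan2(n[1],n[0])-np.pi/2
print("pintop",pt,"collar",col,"edge",ed,"width",np.linalg.norm(n),"yaw",yaw)
psi=.221;u=np.array([np.cos(psi),np.sin(psi)]);v=np.array([-u[1],u[0]])
d=np.array([.0926,.104]);d/=np.linalg.norm(d);piv=np.array([.4624,-.1268])-.055*d
print("piv",piv,"heading",np.arctan2(d[1],d[0]))
for nm,p in(("pt",pt),("col",col),("edge",ed),("edge-32",ed-.032*u)): print(nm,"rel piv u,v",((p-piv)@u).round(4),((p-piv)@v).round(4))
for pin in (pt,col,piv+.055*u):
    hinge=piv+.25*v
    P=lambda th:hinge-.25*(np.cos(th)*v+np.sin(th)*u)
    s=least_squares(lambda x:np.linalg.norm(pin-P(x[0]))-.125,[.28]).x[0]
    h=pin-P(s);print("th",s,"heading",np.arctan2(h[1],h[0]),"piv",P(s),"knob",P(s)+.232*h/.125)
```

```text
pintop [ 0.48325679 -0.15349676] collar [ 0.48294992 -0.15323557] edge [ 0.50935988 -0.14795154] width 0.03531093193077507 yaw 0.2054404547078048
piv [ 0.42582568 -0.16787699] heading 0.8433190626430564
pt rel piv u,v 0.0592 0.0014
col rel piv u,v 0.0589 0.0018
edge rel piv u,v 0.0859 0.0011
edge-32 rel piv u,v 0.0539 0.0011
th 0.2655045004655757 heading 0.1624171765537175 piv [ 0.35990187 -0.17370977] knob [ 0.58884859 -0.13619443]
th 0.2665686811153242 heading 0.16443780963976903 piv [ 0.3596361  -0.17369779] knob [ 0.58850654 -0.13571991]
th 0.2821630109932674 heading 0.14182817594152272 piv [ 0.35574311 -0.17348984] knob [ 0.58541365 -0.1406959 ]
```

Pin is about 5 mm behind the plate middle, so the target door angle is about 0.266. Next I align over the knob, using the printed shift.

```bash
python3 -m crank '-0.015 -0.006 0.002 0.002 -0.016 -0.028 -1;-0.015 -0.006 0.002 0.002 -0.016 -0.028 -1;0 0 0 0 0 0 -1;0 0 0 0 0 0 -1'
python3 -c "
from h import *
where([.58,.005,.31],2.414)"
```

```text
clock: 2.87
eef_pos: [0.5804, 0.0108, 0.3294]
tool_rot: [-0.415, 0.91, 0.001, 0.001]
ft_force: [0.4, -0.0, 0.0]
grip_width: 0.0856
t 2.87 p [0.5804 0.0108 0.3294] jawhead 2.426 z [ 0.001  0.002 -1.   ] F [ 0.4 -0.   0. ] w 0.0856 q [ 0.02  0.39  0.43  1.6   0.   -0.84]
tool shift [ 0.0047 -0.0035  0.0194]
turn [0.0008 0.0021 0.0117]
```

```bash
python3 -m crank '0.0047 -0.0035 0.016 0 0 0.011 -1;0 0 0.015 0 0 0 -1;0 0 0.015 0 0 0 -1;0 0 0.015 0 0 0 -1;0 0 0.012 0 0 0 -1;0 0 0 0 0 0 -1;0 0 0 0 0 0 -1'
python3 -c "
from h import *
where([.58,.005,.239],2.414)"
```

```text
clock: 3.45
eef_pos: [0.5797, 0.0137, 0.257]
tool_rot: [-0.415, 0.91, 0.0, 0.004]
ft_force: [-0.0, 0.0, 1.2]
grip_width: 0.0853
t 3.45 p [0.5797 0.0137 0.257 ] jawhead 2.426 z [ 0.007  0.003 -1.   ] F [-0.   0.   1.2] w 0.0853 q [ 0.02  0.39  0.24  1.41  0.   -0.83]
tool shift [ 0.0065 -0.0058  0.018 ]
turn [-0.003   0.0068  0.0124]
```

```bash
python3 -m crank '0.006 -0.006 0.006 0 0.004 0.01 -1;0.004 -0.004 0.006 0 0 0.005 -1;0.002 -0.002 0.006 0 0 0 -1;0 0 0 0 0 0 -1'
python3 -c "
from h import *
where([.58,.005,.239],2.414)"
```

```text
clock: 3.78
eef_pos: [0.5822, -0.0035, 0.2407]
tool_rot: [-0.408, 0.913, -0.002, 0.004]
ft_force: [0.9, -0.6, 0.2]
grip_width: 0.0853
t 3.78 p [ 0.5822 -0.0035  0.2407] jawhead 2.412 z [ 0.009 -0.    -1.   ] F [ 0.9 -0.6  0.2] w 0.0853 q [-0.01  0.4   0.21  1.37 -0.   -0.85]
tool shift [-0.0048  0.0073  0.0017]
turn [-0.0071  0.0057 -0.0016]
```

```bash
python3 -m crank '-0.0048 0.0073 0.001 0 0 0 -1;0 0 0 0 0 0 -1;0 0 0 0 0 0 -1'
python3 -c "
from h import *
where([.58,.005,.239],2.414)"
```

```text
clock: 4.03
eef_pos: [0.58, 0.0048, 0.2399]
tool_rot: [-0.408, 0.913, -0.002, 0.004]
ft_force: [-0.6, 0.2, 0.1]
grip_width: 0.0856
t 4.03 p [0.58   0.0048 0.2399] jawhead 2.41 z [ 0.01 -0.   -1.  ] F [-0.6  0.2  0.1] w 0.0856 q [ 0.01  0.4   0.2   1.37 -0.   -0.83]
tool shift [-0.0001  0.0002  0.0009]
turn [-0.0074  0.0064 -0.0037]
```

On target. Now I close the gripper.

```bash
python3 -m crank '0 0 0 0 0 0 1;0 0 0 0 0 0 1;0 0 0 0 0 0 1;0 0 0 0 0 0 1;0 0 0 0 0 0 1;0 0 0 0 0 0 1;0 0 0 0 0 0 1;0 0 0 0 0 0 1;0 0 0 0 0 0 1;0 0 0 0 0 0 1'
python3 -c "
from h import *
where([.58,.005,.239],2.414)"
```

```text
clock: 4.87
eef_pos: [0.5806, 0.0055, 0.2411]
tool_rot: [-0.408, 0.913, -0.002, 0.005]
ft_force: [0.0, 0.4, 0.3]
grip_width: 0.0228
t 4.87 p [0.5806 0.0055 0.2411] jawhead 2.411 z [ 0.012  0.    -1.   ] F [0.  0.4 0.3] w 0.0228 q [ 0.01  0.4   0.2   1.37 -0.   -0.83]
tool shift [0.0007 0.0001 0.0021]
turn [-0.0089  0.008  -0.0027]
```

```bash
python3 -m crank '0 0 -0.004 0 0 0 1;0.0005 0 -0.006 0 0 0 1;0.001 0 -0.006 0 0 0 1;0.001 0 -0.006 0 0 0 1;0.0015 0 -0.006 0 0 0 1;0.002 0 -0.006 0 0 0 1;0.002 0 -0.006 0 0 0 1;0.002 0 -0.006 0 0 0 1;0 0 0 0 0 0 1'
python3 - <<'E'
from h import *
import cv2
where([.58,.005,.287],2.414)
cv2.imwrite("pics/s2.png",np.hstack([cv2.resize(viewer.camera("side")[120:320,180:380],(400,400)),cv2.resize(viewer.camera("wrist"),(400,300))[0:300].repeat(1,0) if 0 else cv2.copyMakeBorder(cv2.resize(viewer.camera("wrist"),(400,300)),0,100,0,0,0)])[:,:,::-1])
E
```

```text
clock: 5.62
eef_pos: [0.5707, -0.0027, 0.2898]
tool_rot: [-0.407, 0.913, -0.001, 0.003]
ft_force: [-2.3, -0.7, -2.8]
grip_width: 0.0229
t 5.62 p [ 0.5707 -0.0027  0.2898] jawhead 2.41 z [ 0.005  0.001 -1.   ] F [-2.3 -0.7 -2.8] w 0.0229 q [-0.01  0.37  0.29  1.49  0.   -0.84]
tool shift [-0.0119 -0.0018  0.0029]
turn [-0.0034  0.0043 -0.0043]
```

View pics/s2.png

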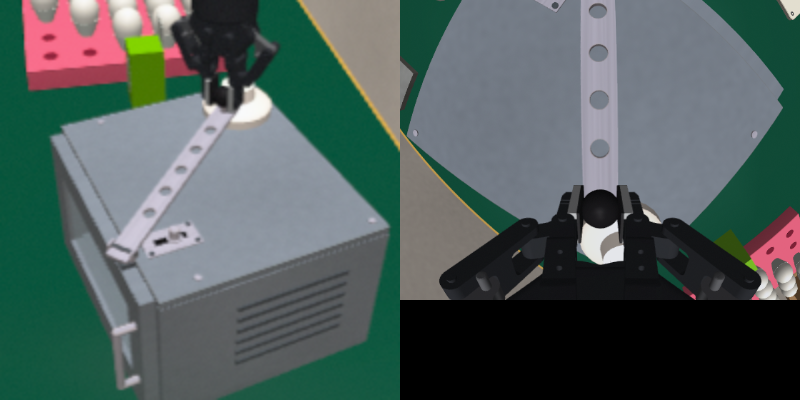

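The bar is lifted, the knob is centred between the pads, and the lampholder hasn't moved (tiles: knob at about (225,97) side, (600,208) wrist). Now push the door open with the bar still off to the hinge side of the pin.

```bash
python3 -m crank '0.0087 -0.0027 0 0 0 0.04 1;0.0087 -0.0027 0 0 0 0.04 1;0.0087 -0.0027 0 0 0 0.04 1;0.0087 -0.0027 0 0 0 0.04 1;0.0087 -0.0027 0 0 0 0.04 1;0.0087 -0.0027 0 0 0 0.04 1;0 0 0 0 0 0 1'
cat >> h.py <<'E'
from scipy.optimize import fsolve
psi=.218;u=np.array([np.cos(psi),np.sin(psi)]);v=np.array([-u[1],u[0]])
piv0=np.array([.4258,-.1679]);hinge=piv0+.25*v
P=lambda th:hinge-.25*(np.cos(th)*v+np.sin(th)*u)
def state(knob,dz):   # knob x,y and rise above flat -> door, heading, lift
    l=fsolve(lambda l:.232*np.sin(l)-.028*(1-np.cos(l))-dz,.1)[0];r=.232*np.cos(l)-.028*np.sin(l)
    th=fsolve(lambda t:np.linalg.norm(knob-P(t[0]))-r,.2)[0];d=knob-P(th)
    hd=np.arctan2(d[1],d[0]);h3=P(th)+.125*np.cos(l)*d/np.linalg.norm(d)
    return th,hd,l,r,h3
Z0=.2411
def st():
    p=np.array(readout.get_obs()["eef_pos"]);s=state(p[:2],p[2]-Z0)
    print("door %.3f heading %.3f (jaw+pi/2=%.3f) lift %.3f r %.4f h3"%(s[0],s[1],s[1]+np.pi/2,s[2],s[3]),s[4].round(4));return s
def goal(th,hd,l):
    r=.232*np.cos(l)-.028*np.sin(l);k=P(th)+r*np.array([np.cos(hd),np.sin(hd)])
    return [*k,Z0+.232*np.sin(l)-.028*(1-np.cos(l))]
E
python3 -c "
from h import *
where();s=st();where(goal(.266,.16,.21),.16+np.pi/2)"
```

```text
clock: 6.3
eef_pos: [0.5567, -0.0417, 0.2929]
tool_rot: [-0.296, 0.955, 0.003, 0.022]
ft_force: [2.2, 1.5, -0.9]
grip_width: 0.0229
t 6.3 p [ 0.5567 -0.0417  0.2929] jawhead 2.172 z [ 0.041  0.019 -0.999] F [ 2.2  1.5 -0.9] w 0.0229 q [-0.09  0.31  0.22  1.44  0.02 -0.69]
door 0.181 heading 0.645 (jaw+pi/2=2.215) lift 0.228 r 0.2196 h3 [ 0.4784 -0.1005]
t 6.3 p [ 0.5567 -0.0417  0.2929] jawhead 2.172 z [ 0.041  0.019 -0.999] F [ 2.2  1.5 -0.9] w 0.0229 q [-0.09  0.31  0.22  1.44  0.02 -0.69]
tool shift [ 0.0373 -0.0917  0.0031]
turn [0.0027 0.0455 0.4417]
```

```bash
python3 -m crank '0.008 -0.004 0 0 0.01 0.03 1;0.008 -0.004 0 0 0.01 0.03 1;0.008 -0.004 0 0 0.01 0.03 1;0.006 -0.006 0 0 0.01 0.03 1;0 -0.01 0 0 0 0.05 1;0 -0.01 0 0 0 0.05 1;0 0 0 0 0 0 1'
python3 -c "
from h import *
s=st();where(goal(.266,.16,.21),.16+np.pi/2)"
```

```text
clock: 6.88
eef_pos: [0.5642, -0.0838, 0.298]
tool_rot: [-0.192, 0.981, 0.002, 0.021]
ft_force: [4.2, 1.4, -0.4]
grip_width: 0.023
door 0.242 heading 0.426 (jaw+pi/2=1.996) lift 0.252 r 0.2177 h3 [ 0.4761 -0.1238]
t 6.88 p [ 0.5642 -0.0838  0.298 ] jawhead 1.958 z [ 0.041  0.012 -0.999] F [ 4.2  1.4 -0.4] w 0.023 q [-0.16  0.34  0.27  1.46  0.02 -0.54]
tool shift [ 0.0082 -0.0556  0.009 ]
turn [0.0004 0.0425 0.2274]
```

```bash
python3 -m crank '0.003 -0.009 0.001 0 0.01 0.037 1;0.003 -0.009 0.001 0 0.01 0.037 1;0.003 -0.009 0.001 0 0.01 0.037 1;0.003 -0.009 0.001 0 0.01 0.037 1;0.002 -0.009 0.001 0 0.01 0.037 1;0.002 -0.006 0.001 0 0 0.03 1;0 0 0 0 0 0 1'
python3 -c "
from h import *
s=st();where(goal(.266,.16,.21),.16+np.pi/2)"
```

```text
clock: 7.47
eef_pos: [0.5786, -0.1319, 0.2965]
tool_rot: [-0.087, 0.996, 0.002, 0.012]
ft_force: [3.6, 2.4, -2.0]
grip_width: 0.0225
door 0.248 heading 0.193 (jaw+pi/2=1.764) lift 0.245 r 0.2183 h3 [ 0.4833 -0.1505]
t 7.47 p [ 0.5786 -0.1319  0.2965] jawhead 1.746 z [ 0.023  0.007 -1.   ] F [ 3.6  2.4 -2. ] w 0.0225 q [-0.23  0.4   0.36  1.5   0.01 -0.4 ]
tool shift [ 0.0019 -0.0063  0.0076]
turn [0.0028 0.0237 0.0147]
```

```bash
python3 -c "
from h import *
where(goal(.266,.16,.14),.16+np.pi/2)"
python3 -m crank '0 -0.004 0.005 0 0.01 0.01 1;0 -0.003 0.006 0 0.01 0.005 1;-0.001 0 0.006 0 0 0 1;0 0 0.004 0 0 0 1;0 0 0 0 0 0 1;0 0 0 0 0 0 1'
python3 - <<'E'
from h import *
import cv2
s=st();where(goal(.266,.16,.13),.16+np.pi/2)
c=viewer.calibration("wrist")
im=viewer.camera("wrist");cv2.imwrite("pics/w3full.png",im[:,:,::-1])
import json;json.dump({k:np.array(v).tolist() for k,v in c.items()},open("w3.json","w"))
cv2.imwrite("pics/w3.png",cv2.resize(im[60:310,170:390],None,fx=2.3,fy=2.3,interpolation=2)[:,:,::-1])
E
```

```text
t 7.47 p [ 0.5786 -0.1319  0.2965] jawhead 1.746 z [ 0.023  0.007 -1.   ] F [ 3.6  2.4 -2. ] w 0.0225 q [-0.23  0.4   0.36  1.5   0.01 -0.4 ]
tool shift [-0.0025 -0.0064  0.0234]
turn [0.0028 0.0237 0.0147]
clock: 7.97
eef_pos: [0.589, -0.1331, 0.2779]
tool_rot: [-0.084, 0.996, 0.004, 0.01]
ft_force: [4.3, 2.8, 0.1]
grip_width: 0.0226
door 0.232 heading 0.182 (jaw+pi/2=1.753) lift 0.161 r 0.2245 h3 [ 0.4895 -0.1514]
t 7.97 p [ 0.589  -0.1331  0.2779] jawhead 1.738 z [ 0.02   0.009 -1.   ] F [4.3 2.8 0.1] w 0.0226 q [-0.23  0.43  0.35  1.47  0.01 -0.4 ]
tool shift [ 0.0065 -0.0033  0.0069]
turn [0.0055 0.0213 0.0076]
```

View pics/w3.png

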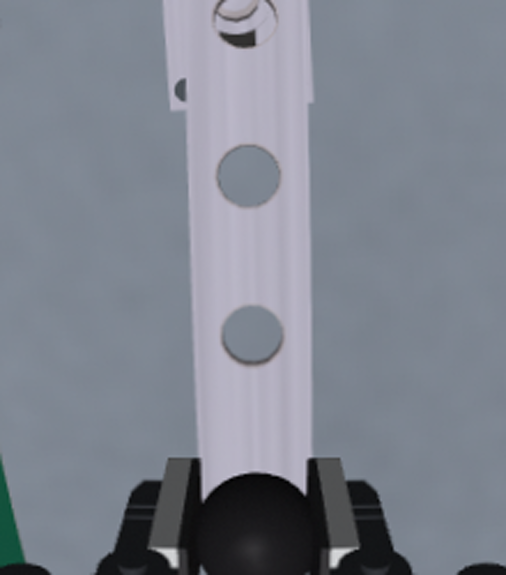

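Run:
```python
import cv2
im=cv2.imread("pics/w3full.png")[10:110,220:340];cv2.imwrite("pics/w3c.png",cv2.resize(im,None,fx=6,fy=6,interpolation=2)[:600])
```

```text
(no output)
```

View pics/w3c.png

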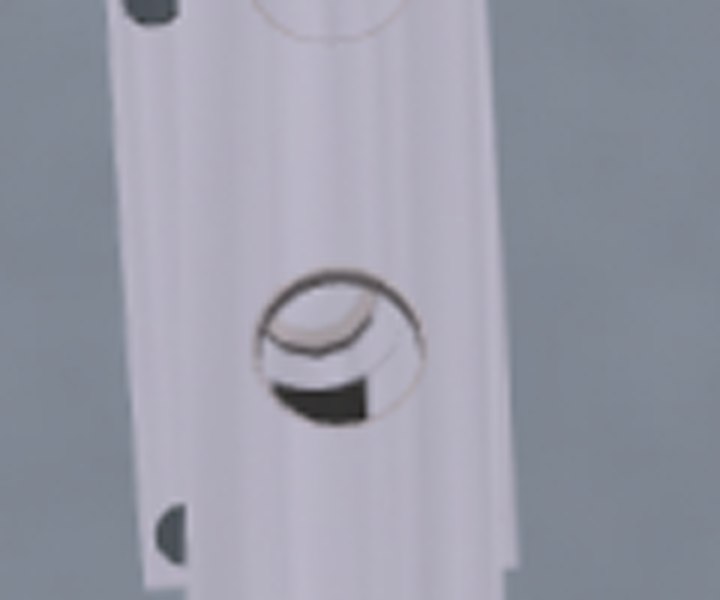

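Through hole 3 I can see the pin top's lower-right part. Hole centre is at crop (339,346), pin top centre about (314,286). So the hole has to go towards the door and slightly to the robot's right.

Run:
```python
from h import *
import json
c=json.load(open("w3.json"))
f=lambda a,z:plane(ray("wrist",(a[0]/6+220,a[1]/6+10),c),z)[:2]
hd=.182;d=np.array([np.cos(hd),np.sin(hd)]);n=np.array([-d[1],d[0]])
h=f((339,346),.238);p=f((314,286),.226)
# hole underside centre: shift from top face by 5mm*sin(lift) along +d
h2=h+.005*np.sin(.161)*d
print("hole",h,h2,"pin",p,"need along bar, left:",(p-h2)@d,(p-h2)@n)
# scale check: hole diameter
print(np.linalg.norm(f((254,346),.238)-f((424,346),.238)), np.linalg.norm(f((254,346),.238)-f((254,346),.239)))
pc=[f(q,.213) for q in((145,587),(518,568))];print("plate corners",pc,np.linalg.norm(pc[0]-pc[1]))
```

```text
hole [ 0.49026614 -0.15081638] [ 0.49105443 -0.1506713 ] pin [ 0.4841695  -0.15411967] need along bar, left: -0.007395359926484732 -0.0021452613665920725
0.013848395463419877 0.00010342290706517567
plate corners [array([ 0.51387274, -0.16575467]), array([ 0.50626473, -0.13101515])] 0.03556284473206532
```

```bash
cat >> h.py <<'E'
PIN=np.array([.4826,-.1548])
def over(l,pin=None):
    pin=PIN if pin is None else pin
    th=fsolve(lambda t:np.linalg.norm(pin-P(t[0]))-.125*np.cos(l),.26)[0];d=pin-P(th);hd=np.arctan2(d[1],d[0])
    return goal(th,hd,l),hd,th
def go(l,pin=None):
    g,hd,th=over(l,pin);print("target door",round(th,3),"hd",round(hd,3));s=st();where(g,hd+np.pi/2)
    p=PIN if pin is None else pin;d=np.array([np.cos(hd),np.sin(hd)]);e=s[4]-p
    print("hole err along %.1f left %.1f mm, hole h %.1f"%(e@d*1e3,e@np.array([-d[1],d[0]])*1e3,125*np.sin(s[2])))
E
python3 -c "
from h import *
go(.125)"
```

```text
target door 0.265 hd 0.152
door 0.232 heading 0.183 (jaw+pi/2=1.753) lift 0.161 r 0.2245 h3 [ 0.4896 -0.1514]
t 8.02 p [ 0.5891 -0.133   0.278 ] jawhead 1.739 z [ 0.02   0.009 -1.   ] F [5.  2.7 0.4] w 0.0229 q [-0.23  0.43  0.35  1.47  0.01 -0.4 ]
tool shift [ 0.0061 -0.0054  0.008 ]
turn [0.0057 0.0215 0.016 ]
hole err along 7.5 left 2.3 mm, hole h 20.1
```

```bash
python3 -m crank '0.004 -0.003 0.003 0 0.008 0.006 1;0.004 -0.002 0.003 0 0.006 0.006 1;0.002 -0.001 0.002 0 0 0 1;0 0 0 0 0 0 1;0 0 0 0 0 0 1'
python3 -c "
from h import *
go(.125)"
```

```text
clock: 8.43
eef_pos: [0.585, -0.136, 0.2725]
tool_rot: [-0.08, 0.997, 0.005, 0.009]
ft_force: [3.9, 3.6, -0.1]
grip_width: 0.0224
target door 0.265 hd 0.152
door 0.256 heading 0.167 (jaw+pi/2=1.738) lift 0.137 r 0.2260 h3 [ 0.4843 -0.153 ]
t 8.43 p [ 0.585  -0.136   0.2725] jawhead 1.731 z [ 0.018  0.011 -1.   ] F [ 3.9  3.6 -0.1] w 0.0224 q [-0.24  0.43  0.33  1.46  0.01 -0.4 ]
tool shift [ 0.0015 -0.0031  0.0026]
turn [0.0079 0.0196 0.0089]
hole err along 1.9 left 1.5 mm, hole h 17.0
```

```bash
python3 -m crank '0.0025 -0.0035 0 0 0.008 0.008 1;0.0005 -0.001 0 0 0.006 0.004 1;0 0 0 0 0 0 1;0 0 0 0 0 0 1'
python3 - <<'E'
from h import *
import cv2
go(.12)
c=viewer.calibration("wrist")
im=viewer.camera("wrist");cv2.imwrite("pics/w4full.png",im[:,:,::-1])
import json;json.dump({k:np.array(v).tolist() for k,v in c.items()},open("w4.json","w"))
cv2.imwrite("pics/w4.png",cv2.resize(im[20:110,220:340],None,fx=6,fy=6,interpolation=2)[:,:,::-1])
E
```

```text
clock: 8.77
eef_pos: [0.5854, -0.1377, 0.2738]
tool_rot: [-0.076, 0.997, 0.005, 0.005]
ft_force: [3.2, 3.1, -1.0]
grip_width: 0.0226
target door 0.265 hd 0.152
door 0.254 heading 0.160 (jaw+pi/2=1.731) lift 0.143 r 0.2257 h3 [ 0.4848 -0.1539]
t 8.77 p [ 0.5854 -0.1377  0.2738] jawhead 1.723 z [ 0.01   0.012 -1.   ] F [ 3.2  3.1 -1. ] w 0.0226 q [-0.24  0.44  0.35  1.48  0.01 -0.39]
tool shift [ 0.0014 -0.0015  0.0051]
turn [0.0101 0.0114 0.0006]
hole err along 2.3 left 0.5 mm, hole h 17.8
```

View pics/w4.png

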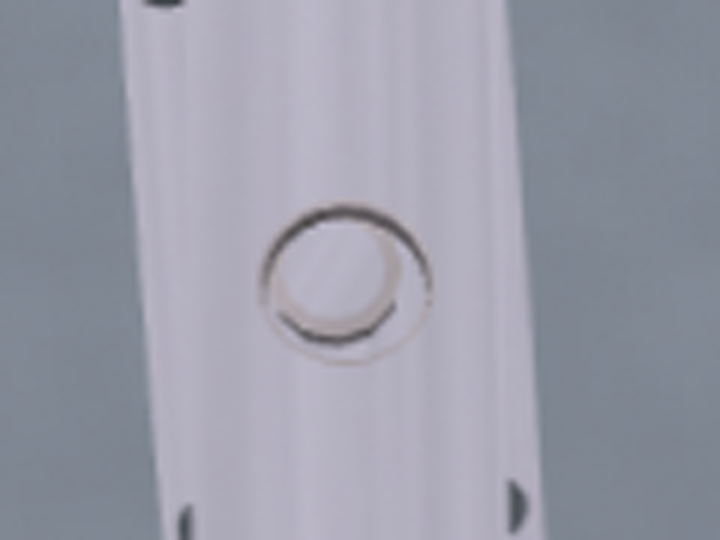

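Pin nearly centred in the hole: hole at crop (345,285), pin top about (331,274).

Run:
```python
from h import *
import json
c=json.load(open("w4.json"))
f=lambda a,z:plane(ray("wrist",(a[0]/6+220,a[1]/6+20),c),z)[:2]
hd=.16;d=np.array([np.cos(hd),np.sin(hd)]);n=np.array([-d[1],d[0]])
for pp in((331,274),(329,272)):
  h=f((345,285),.213+.0178+.005);p=f(pp,.226);h2=h+.005*.14*d
  print(h2,p,"need along,left",(p-h2)@d,(p-h2)@n, "pin in kin",np.array([.4848,-.1539])+(p-h2))
```

```text
[ 0.48665437 -0.15311584] [ 0.48418348 -0.15469147] need along,left -0.002690353660946221 -0.001161849762631925 pin in kin [ 0.48232911 -0.15547563]
[ 0.48665437 -0.15311584] [ 0.4840325  -0.15488798] need along,left -0.002870715221363096 -0.0013317919714105177 pin in kin [ 0.48217813 -0.15567214]
```

```bash
sed -i 's/^PIN=.*/PIN=np.array([.4823,-.1555])/' h.py; python3 -m crank '0.003 -0.0028 0.002 0 0.004 0.006 1;0.001 -0.001 0.002 0 0.004 0.004 1;0 0 0 0 0 0 1;0 0 0 0 0 0 1'
python3 -c "
from h import *
go(.11)"
```

```text
clock: 9.15
eef_pos: [0.5851, -0.1391, 0.2713]
tool_rot: [-0.073, 0.997, 0.006, 0.005]
ft_force: [4.4, 3.2, -0.7]
grip_width: 0.023
target door 0.267 hd 0.145
door 0.259 heading 0.153 (jaw+pi/2=1.724) lift 0.132 r 0.2263 h3 [ 0.4839 -0.1547]
t 9.15 p [ 0.5851 -0.1391  0.2713] jawhead 1.717 z [ 0.009  0.013 -1.   ] F [ 4.4  3.2 -0.7] w 0.023 q [-0.24  0.44  0.34  1.47  0.01 -0.39]
tool shift [ 0.0009 -0.0014  0.0049]
turn [0.0112 0.0103 0.0004]
hole err along 1.7 left 0.5 mm, hole h 16.4
```

```bash
python3 -m crank '0.003 -0.0018 0.002 0.003 0.003 0 1;0.0015 -0.001 0.0015 0.003 0.003 0 1;0.001 -0.0005 0 0 0 0 1;0.001 -0.0005 0 0 0 0 1'
python3 -c "
from h import *
go(.11)"
```

```text
clock: 9.48
eef_pos: [0.5829, -0.1404, 0.2695]
tool_rot: [-0.074, 0.997, 0.004, 0.006]
ft_force: [3.7, 3.1, 0.3]
grip_width: 0.0229
target door 0.267 hd 0.145
door 0.271 heading 0.147 (jaw+pi/2=1.717) lift 0.124 r 0.2268 h3 [ 0.4813 -0.1554]
t 9.48 p [ 0.5829 -0.1404  0.2695] jawhead 1.719 z [ 0.012  0.009 -1.   ] F [3.7 3.1 0.3] w 0.0229 q [-0.24  0.43  0.33  1.46  0.01 -0.39]
tool shift [-0.0015 -0.0004  0.0032]
turn [0.0074 0.0131 0.0031]
hole err along -1.0 left 0.3 mm, hole h 15.4
```

```bash
python3 -m crank '-0.0005 -0.0004 0.003 0 0.003 0 1;-0.0005 -0.0003 0.003 0 0.003 0 1;0 0 0 0 0 0 1'
python3 -c "
from h import *
go(.09)"
```

```text
clock: 9.73
eef_pos: [0.5858, -0.1388, 0.265]
tool_rot: [-0.075, 0.997, 0.004, 0.005]
ft_force: [2.1, 1.9, 0.2]
grip_width: 0.0231
target door 0.268 hd 0.145
door 0.262 heading 0.153 (jaw+pi/2=1.724) lift 0.104 r 0.2278 h3 [ 0.4835 -0.1546]
t 9.73 p [ 0.5858 -0.1388  0.265 ] jawhead 1.721 z [ 0.01  0.01 -1.  ] F [2.1 1.9 0.2] w 0.0231 q [-0.24  0.44  0.33  1.45  0.01 -0.39]
tool shift [ 0.0009 -0.0016  0.0031]
turn [0.0082 0.0116 0.0054]
hole err along 1.4 left 0.7 mm, hole h 13.0
```

```bash
python3 -m crank '0.0018 -0.0016 0.002 0 0.003 0 1;0.001 -0.0008 0.003 0 0.003 0 1;0.0005 -0.0003 0.002 0 0 0 1'
python3 -c "
from h import *
go(.07)"
```

```text
clock: 9.98
eef_pos: [0.5855, -0.1396, 0.2596]
tool_rot: [-0.076, 0.997, 0.005, 0.005]
ft_force: [4.2, 4.3, 1.0]
grip_width: 0.0225
target door 0.269 hd 0.145
door 0.269 heading 0.148 (jaw+pi/2=1.719) lift 0.080 r 0.2290 h3 [ 0.4822 -0.1551]
t 9.98 p [ 0.5855 -0.1396  0.2596] jawhead 1.723 z [ 0.01   0.011 -1.   ] F [4.2 4.3 1. ] w 0.0225 q [-0.24  0.44  0.32  1.44  0.01 -0.39]
tool shift [-0.0004 -0.0008  0.0023]
turn [0.0095 0.0117 0.0072]
hole err along -0.0 left 0.4 mm, hole h 10.0
```

Hole 3's underside is now below the pin top with only about 1 N of upward force, so it is engaging. Continuing down gently.

```bash
python3 -m crank '0.0008 -0.0008 0.003 0 0.003 0.003 1;0.0006 -0.0005 0.003 0 0.003 0.003 1;0.0004 -0.0003 0.003 0 0 0 1'
python3 -c "
from h import *
go(.04)"
```

```text
clock: 10.23
eef_pos: [0.5865, -0.1397, 0.2523]
tool_rot: [-0.074, 0.997, 0.005, 0.006]
ft_force: [4.8, 3.5, -0.1]
grip_width: 0.0222
target door 0.27 hd 0.144
door 0.271 heading 0.147 (jaw+pi/2=1.718) lift 0.048 r 0.2304 h3 [ 0.4821 -0.1551]
t 10.23 p [ 0.5865 -0.1397  0.2523] jawhead 1.718 z [ 0.01   0.011 -1.   ] F [ 4.8  3.5 -0.1] w 0.0222 q [-0.24  0.44  0.3   1.42  0.01 -0.39]
tool shift [-0.0004 -0.0007  0.0019]
turn [0.0097 0.0119 0.003 ]
hole err along -0.2 left 0.4 mm, hole h 6.0
```

```bash
python3 -m crank '0.0006 -0.0006 0.003 0 0.003 0 1;0.0005 -0.0004 0.003 0 0.003 0 1;0.0005 -0.0003 0.003 0 0 0 1;0.0003 -0.0003 0.002 0 0 0 1'
python3 -c "
from h import *
go(.0)"
```

```text
clock: 10.57
eef_pos: [0.5888, -0.1409, 0.244]
tool_rot: [-0.079, 0.997, 0.003, 0.007]
ft_force: [3.6, 2.9, 2.5]
grip_width: 0.023
target door 0.271 hd 0.144
door 0.267 heading 0.141 (jaw+pi/2=1.712) lift 0.013 r 0.2316 h3 [ 0.4832 -0.1559]
t 10.57 p [ 0.5888 -0.1409  0.244 ] jawhead 1.728 z [ 0.014  0.007 -1.   ] F [3.6 2.9 2.5] w 0.023 q [-0.24  0.45  0.29  1.4   0.01 -0.4 ]
tool shift [0.0005 0.0009 0.0029]
turn [0.0045 0.0148 0.0129]
hole err along 0.9 left -0.6 mm, hole h 1.6
```

```bash
python3 -m crank '0.0005 0.0003 0.003 0 0 0 1;0.0003 0 0.002 0 0 0 1;0 0 0.001 0 0 0 1;0 0 0 0 0 0 1'
python3 -c "
from h import *
go(.0)"
```

```text
clock: 10.9
eef_pos: [0.5905, -0.139, 0.2404]
tool_rot: [-0.079, 0.997, 0.003, 0.011]
ft_force: [2.6, 3.1, 1.0]
grip_width: 0.023
target door 0.271 hd 0.144
door 0.261 heading 0.150 (jaw+pi/2=1.720) lift -0.003 r 0.2321 h3 [ 0.4847 -0.155 ]
t 10.9 p [ 0.5905 -0.139   0.2404] jawhead 1.729 z [ 0.021  0.008 -1.   ] F [2.6 3.1 1. ] w 0.023 q [-0.24  0.44  0.28  1.38  0.01 -0.39]
tool shift [ 0.0025 -0.0007 -0.0008]
turn [0.0047 0.022  0.0136]
hole err along 2.4 left 0.2 mm, hole h -0.4
```

Run:
```python
from h import *
import cv2
a=viewer.camera("wrist")[20:160,200:340];b=viewer.camera("side")[150:290,180:320]
cv2.imwrite("pics/w5.png",np.hstack([cv2.resize(i,(400,400),interpolation=2) for i in(a,b)])[:,:,::-1])
```

```text
(no output)
```

View pics/w5.png

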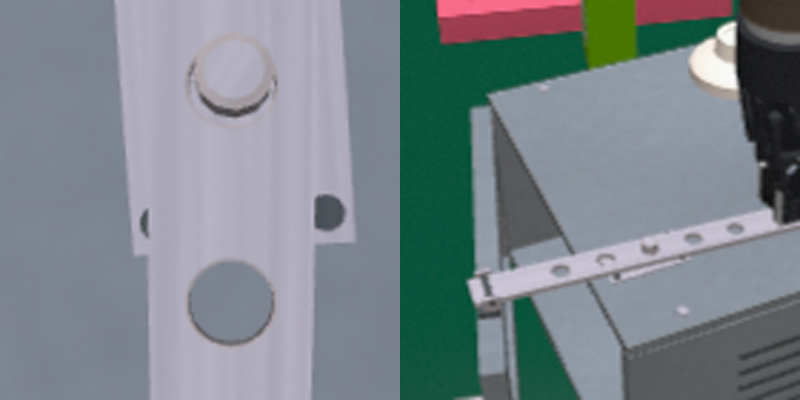

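Left tile: the pin top stands up through hole 3 at (235,75). Right tile: it is the third hole from the door, and the bar lies flat on the plate with the door ajar. Releasing now.

```bash
python3 -m crank '0 0 0 0 0 0 0.5;0 0 0 0 0 0 0;0 0 0 0 0 0 -0.5;0 0 0 0 0 0 -1;0 0 0 0 0 0 -1;0 0 0 0 0 0 -1;0 0 0 0 0 0 -1;0 0 0 0 0 0 -1'
python3 -c "
from h import *
where()"
```

```text
clock: 11.67
eef_pos: [0.5849, -0.1413, 0.2377]
tool_rot: [-0.079, 0.997, 0.002, 0.004]
ft_force: [-0.1, 0.0, 0.4]
grip_width: 0.0852
t 11.67 p [ 0.5849 -0.1413  0.2377] jawhead 1.729 z [ 0.007  0.004 -1.   ] F [-0.1  0.   0.4] w 0.0852 q [-0.24  0.45  0.27  1.39  0.01 -0.4 ]
```

```bash
python3 -m crank '0 0 -0.01 0 0 0 -1;0 0 -0.02 0 0 0 -1;0 0 -0.03 0 0 0 -1;0 0 -0.03 0 0 0 -1;0 0 -0.03 0 0 0 -1;0 0 0 0 0 0 -1;0 0 0 0 0 0 -1;0 0 0 0 0 0 -1'
python3 - <<'E'
from h import *
import cv2
where()
a=viewer.camera("wrist");b=viewer.camera("side")[150:325,200:375];c=viewer.camera("side")
cv2.imwrite("pics/w6.png",np.hstack([cv2.copyMakeBorder(cv2.resize(a,(400,300)),0,100,0,0,0),cv2.resize(b,(400,400),interpolation=2)])[:,:,::-1])
o=cv2.imread("pics/side0.png")[:,:,::-1]
for n,s in(("lamp",np.s_[360:420,325:380]),("carton",np.s_[138:172,240:266])): print(n,np.abs(o[s].astype(int)-c[s]).mean())
E
```

```text
clock: 12.33
eef_pos: [0.5823, -0.1419, 0.3659]
tool_rot: [-0.079, 0.997, 0.002, 0.003]
ft_force: [-0.9, 0.1, 0.8]
grip_width: 0.0855
t 12.33 p [ 0.5823 -0.1419  0.3659] jawhead 1.729 z [ 0.005  0.003 -1.   ] F [-0.9  0.1  0.8] w 0.0855 q [-0.24  0.44  0.6   1.72  0.   -0.4 ]
lamp 1.8982828282828283
carton 1.5833333333333333
```

View pics/w6.png

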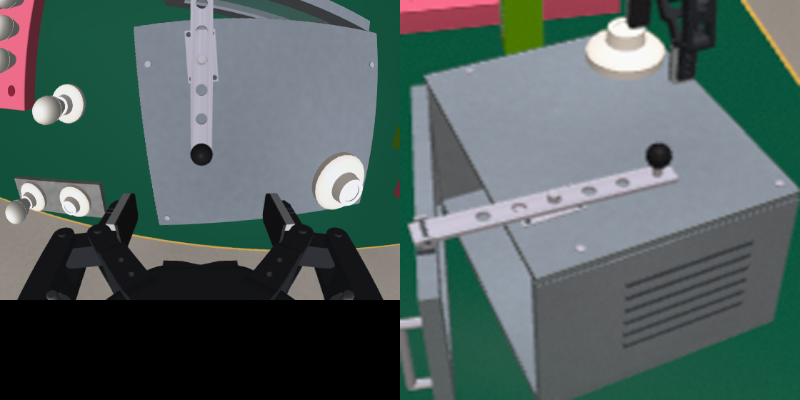

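The bar is flat with the pin in the third hole (side tile (554,198)), and the knob is at (658,155), free of the gripper. I'll do one numeric check of knob height and reach before handing in.

Run:
```python
from h import *
k,e=tri([ray("wrist",(201.5*1.4,154*1.4)),ray("side",(258*.4375+200,155*.4375+155))])
print("knob",k.round(4),e);s=state(k[:2],0);print("door",s[0],"h3",s[4])
if abs(k[2]-.2395)<.006 and .2<s[0]<.38:
    from workcell import order;print(order.job_done())
```

```text
knob [ 0.5932 -0.1368  0.2216] [np.float64(0.6964345310486236), np.float64(0.6964345310487057)]
door 0.24821433853967678 h3 [ 0.48758717 -0.1538225 ]
```

The side crop started at row 150, not 155, so that check used a wrong offset. Redoing it.

Run:
```python
from h import *
k,e=tri([ray("wrist",(201.5*1.4,154*1.4)),ray("side",(258*.4375+200,155*.4375+150))])
print("knob",k.round(4),e);s=state(k[:2],0);print("door",s[0],"h3",s[4])
if abs(k[2]-.2395)<.006 and .2<s[0]<.38:
    from workcell import order;print(order.job_done())
```

```text
knob [ 0.5901 -0.1378  0.2366] [np.float64(1.3286984190957412), np.float64(1.3286984190956155)]
door 0.26161242313276645 h3 [ 0.48433612 -0.15430535]
the job is handed in; nothing more can be done
None
```

I gripped the stay by its ball knob, lifted it, and pushed the door open. I then swung the bar over the pin, lined up the third hole using the wrist camera, and eased it down. The wrist force stayed below about 7 N in every reading I took. I opened the gripper, moved about 13 cm clear, and handed the job in at about 12.5 s.

**Last checks:**
- **Fit:** the final pictures show the pin through the third hole from the door, the bar flat and the gripper clear.
- **Knob height:** it measured 0.237 m, against 0.235 to 0.239 m when flat at the start, so the bar is down.
- **Door:** about 0.26 rad, inside the 0.20 to 0.38 range.
- **Hole:** about (0.484, -0.154), matching the pin measured at (0.483 to 0.484, -0.153 to -0.155).
- **Lampholder, lamp and carton:** none looks moved. For the lamp and carton, the side picture matches the starting one closely; the lampholder I judged only by eye.

**Checks that disagreed:**
- My first knob-height check read 0.222 m because I used the wrong crop offset; the corrected one agrees.
- While pressing the bar down, the arm-based estimate put the hole up to 2.4 mm off the pin, more than the 0.8 mm clearance allows. I put this down to the ball slipping slightly in the grip.
- The gripper read 23 mm on the 26 mm ball; the knob still looked centred in the pictures and the grip held.

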